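# Hang the specimen bin on the cleat board

## Task

Pick the empty plywood bin up by its carry bar and hang it on the cleat of the upright board, in the middle of the free stretch beside the chisel holder. Lean its top to the board, feel the bevelled strip on its back down behind the cleat, then ease the bin level and fully home, flat against the board with its spacer tucked in below the cleat, and only then let go. Be gentle: no banging, dropping or forcing it against the board, and leave the hammer, mug and stone where they are.

Things in the scene. Friction and masses are not known exactly. Their poses are not given: they have to be found in the camera images.
- bin: Loose open plywood bin, 0.27-0.49 kg. Origin: centre of the box's underside; x to its back (goes to the board), z up. Box 100 deep (x -50..50 mm), 130 wide (y); front and sides 60 high, back 100 high, walls 7. On the back, full width, two strips stand out 18 mm (rear faces at x 68): hanging strip at the top, square spacer at the bottom.
- bin_bar (a point): Centre of the bin's flat carry bar: 14 mm thick (bin's x), 26 mm high (z 150..176 over the underside), 116 mm long (y) between two 32 mm deep end uprights. It lies at bin x 0, z 163 mm, 68 mm from the plane of the strips' rear faces. Axes as the bin.
- bin_tip (a point): Middle of the lower rear edge of the bin's hanging strip (bin x 68, y 0, z 72 mm). The strip is 28 mm high at its rear face (z 72..100); its underside is a 2 mm flat at this edge, then a 45 degree bevel rising to z 88 at the back board (x 50). Axes as the bin.
- bin_foot (a point): Middle of the rear face of the bin's spacer (bin x 68, y 0, z 7.5 mm): a square strip, z 0..15 mm, 18 mm thick, full width. Hung, it lies flat on the board below the cleat, its top 11 mm under the cleat. Axes as the bin.
- board: Fixed upright plywood board, 360 mm wide (y -180..180), 220 high, 18 thick. Origin: in its front face, mid-width, at table height; x points into the board (front face x 0, the cleat at negative x), z up. Feet 30 wide, 24 high at y -160 and 160 stand out 35 mm in front. A chisel holder hangs on the cleat at y 85..165, 66 mm deep.
- bay (a point): On the board's face, middle of the cleat's free stretch (board y -45; free y -170..85), 150 mm above the table. Axes as the board. It does not follow the cleat: the cleat is bolted through slots; its crest, nominally 148 mm above the table, is set up to 15 mm higher or lower each time, unmeasured: find it by touch or sight. The cleat stays put under load.
- groove (a point): On the board's face, board y 60, 132 mm up: nominal groove bottom (true one up to 15 mm off, as the cleat). Cleat 18 mm thick, 60 tall, square below; its top slopes 45 degrees from a 2 mm crest down to the board, groove 16 deep. Hung, bin_tip is 2 mm above the true groove bottom. Going on level is blocked by the spacer: lean the top 0.1-0.4 rad to the board.
- hammer: Bystander: hammer lying on the table, about 260 mm long. Origin under its middle.
- mug: Bystander: mug, 80 mm across and 95 mm high. Origin at the centre of its foot.
- stone: Bystander: rough stone about 85 by 65 by 50 mm. Origin under its middle.
Mind the look-alikes: they are no part of the job. What is shaped like the bin but black or pink is not meant.

How it is judged:
By the outcome, as a careful person would: the job done as asked, in the order asked, and still so for the second after the job is handed in, with the robot touching nothing.
It also fails if it takes over 64 s, if anything falls off the work surface, if the arm or the gripper's body presses on something with over 40 N, if the wrist force passes 120 N, or if a joint passes its speed limit or range.

## Robot

A 7-joint arm with a two-finger parallel gripper is mounted at the origin on the work surface. World frame = base frame: x ahead of the robot, y to its left, z up, the work surface at z = 0. Lengths are in m, angles in rad, forces in N, time in s.
With the tool pointing down it reaches from about 0.425 to 0.925 m from the base axis. Payload 6.8 kg.
Tool frame: the origin (TCP) lies midway between the tips of the shut fingers; the grasp point (between the pads) lies 19 mm behind it; z points along the fingers, y is the line along which they close (so a half turn about z gives the same grasp; the last joint's range is limited). The gripper opens to 88 mm and grips with 3 to 60 N. Pads are 20 mm wide; open, the fingers measure 115 mm over their backs; the gripper's body (75 mm by 178 mm) begins 61 mm behind the grasp point.
Start: joints at [1.039, 0.477, 0.022, 1.555, -0.011, 1.109, -0.083], TCP at [0.278, -0.615, 0.223] pointing down, gripper open.
Joint ranges: [-2.96, 2.96], [-0.34, 2.1], [-1.41, 1.46], [0.24, 2.44], [-1.37, 4.51], [0.17, 1.92], [-2.96, 2.96]. Speed limits (rad/s): [2.39, 2.39, 3.14, 3.14, 3.14, 3.14, 3.14].

## Interface

Orientations are given as a unit quaternion [x, y, z, w].
In Python, from rig import bot gives the robot as it stands. The module is installed in compiled form; this text tells all that it offers.
- The arm moves only by the shell command python3 -m inch 'ROWS' [OPENING] [FORCE]. ROWS is a JSON object of lists of equal length, an entry for each row: "linear": the shift along the tool's x, y, z as a fraction of full scale, a list of three; "twist": the turn about the tool's z as a fraction of full scale. A call has 1 to 5 rows; each row is the pose to reach, as a shift and turn from the pose commanded when the call began, along the tool's axes at that moment; what a row does not reach only later rows make up. Full scale, the value 1, is 0.2 m for a shift and 90 degrees for a turn. A row lasts 1/8 s, in which the tool goes at most 62.5 mm and 10.7 degrees, less where a joint would pass 70% of its speed; a pose out of reach is approached as far as the arm can. A call with a number of a shift or a turn outside -1 to 1 is refused whole. A call with a gripper value outside its range is refused whole. OPENING is the gripper command: -1 is shut, 1 is fully open, values between are in proportion, set as the call begins (- or left out, the last holds). The fingers move at their own pace and stop on an object; FORCE is the grip in N (left out, the last holds). Time passes only in rows, so rows that repeat a pose let the fingers close. It gives the time, the measured TCP pose, the force, the opening and the grip force at its end, in the units of the state.
- bot.observe(): the state, without advancing time (a new reading comes with each control period).
- bot.capture(name): name is "scene" or "top" or "wrist"; returns the picture (420x560x3 uint8, blue, green, red); there is no depth.
- bot.camera_info(name): a dict with "fov_y" (degrees; the focal length in pixels is half the picture's height over the tangent of half this angle, whatever the lens; pixels are square), "cx", "cy" (the principal point, pixels), "D" ([k1, k2, p1, p2, k3] as OpenCV has them; the pictures are not rectified), "R" (3x3) and "t" (3): a world point X has camera coordinates R X + t. Camera axes: x right, y down, z forward; pixel columns grow to the right and rows downward; lengths in m; the calibration is good to about 2 mm. A picture is of the moment at which its call begins: read the wrist's pose just before it. camera_info takes no time and is no camera call; for the wrist camera it gives the pose at the moment of the call.
- bot.hand_in(): hands the job in; it is judged then, once.
Trained networks look in the newest picture that a camera, given by its name, has taken for a name from the list of things; names that differ only in an ending like _2 or _b are one class to them, and where a whole thing is asked for, a point or a joint stands for the part that bears it (a point fixed in the world has none). Each returns a list of dicts, best first, with "conf" (0 to 1); they miss things now and then, are a little off and sometimes report something else, mostly with a low value. They report only what shows in the picture. A call takes as long as a camera call. They do not tell look-alikes from the thing itself.
- bot.silhouettes(thing, camera): "pixels" (420x560 bool, what is visible of it) and "pixel" ([column, row] in pixels, amid what is visible of it).
The state is a dict: "time": time; "joint_pos": joint angles; "qd": joint speeds; "tau": joint torques, N m; "position": TCP position; "tcp_rot": TCP orientation; "ft_force": force on the tool from outside, world axes, zero at the start; "torque": the same for the moment, N m; "grip_width": opening from 0.0 (shut) to 1.0 (fully open); "gripper_force": force on a finger pad.
Only numpy, scipy, OpenCV 4.12 (cv2) and the standard library are available. Lean on these libraries where they do the work, as an engineer would, in place of code of your own. Each camera call takes 0.05 s, during which the arm holds its last target. There are 200 camera calls.

## Working session

There is one attempt and no reset: what is moved stays moved. The work goes in short steps, Python scripts to look and compute and a shell command to move; the robot and the scene stay as the last step left them, time stands still between calls to the robot, and variables do not carry over. Pictures are saved under pics/ and viewed, at most 10 in all, crops included, and the job is handed in when it is done.

```bash
mkdir -p pics; python3 - <<'E'
from rig import bot
import cv2,numpy as np
s=bot.observe();print({k:np.round(v,3).tolist() for k,v in s.items()})
for n in("scene","top"):
    im=bot.capture(n);cv2.imwrite(f"pics/{n}0.png",im)
    c=bot.camera_info(n);print(n,c)
E
```

```text
{'time': 0.0, 'joint_pos': [1.039, 0.478, 0.022, 1.556, -0.011, 1.109, -0.083], 'qd': [0.0, -0.001, 0.001, -0.0, -0.002, -0.001, -0.001], 'tau': [-0.001, -58.286, 1.533, -27.261, -0.054, 0.017, 0.0], 'position': [0.277, -0.615, 0.222], 'tcp_rot': [0.978, 0.21, -0.0, -0.001], 'ft_force': [-0.192, -0.592, 0.687], 'torque': [0.032, -0.017, 0.038], 'gripper_force': 0.0, 'grip_width': 1.003}
scene {'fov_y': 42.31467272793143, 'cx': 276.9819751078915, 'cy': 214.6575326273766, 'D': array([-0.10107997,  0.        ,  0.        ,  0.        ,  0.        ]), 'R': array([[-0.63173246,  0.77515996, -0.00641371],
       [ 0.60923122,  0.4913555 , -0.62242035],
       [-0.47932392, -0.39711057, -0.78265686]]), 't': array([ 0.37991781, -0.18609609,  1.61190571])}
top {'fov_y': 42.96783373149309, 'cx': 280.88622860080216, 'cy': 201.84660048592357, 'D': array([-0.09843987,  0.        ,  0.        ,  0.        ,  0.        ]), 'R': array([[-0.00440194, -0.99998737, -0.00242409],
       [-0.99399598,  0.00464056, -0.10931811],
       [ 0.10932798,  0.00192832, -0.99400386]]), 't': array([-0.07177768,  0.5036348 ,  1.44789566])}
```

View pics/scene0.png

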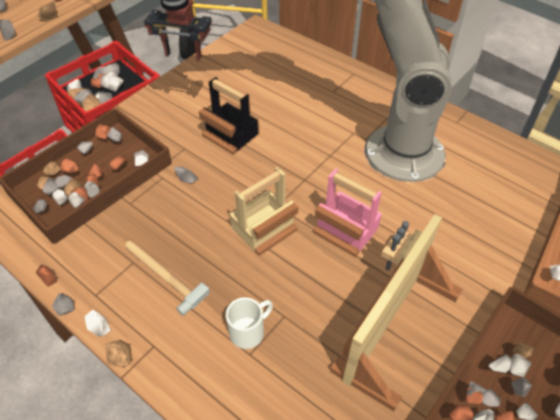

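View pics/top0.png

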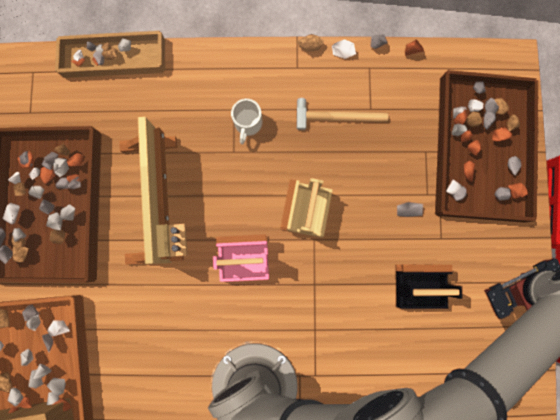

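The plywood bin with the natural finish is at scene (263,215) and top (310,208), and it's the one meant. The look-alikes are pink at scene (350,208) / top (242,262), and black at scene (230,115) / top (425,290). The bin's brown back strips face left in the top view, towards the board at top (150,190). Next I'll fit models to the silhouettes and confirm with an enlarged overlay.

```bash
cat > h.py <<'E'
from rig import bot
import cv2,numpy as np
from scipy.optimize import minimize
def box(x0,x1,y0,y1,z0,z1): return np.array([[x,y,z] for x in(x0,x1) for y in(y0,y1) for z in(z0,z1)],float)/1e3
BIN=[box(-50,-43,-65,65,0,60),box(43,50,-65,65,0,100),box(-50,50,-65,-58,0,60),box(-50,50,58,65,0,60),box(-50,50,-65,65,0,7),
 box(50,68,-65,65,0,15),box(50,68,-65,65,80,100),box(-7,7,-58,58,150,176),box(-16,16,-65,-58,0,176),box(-16,16,58,65,0,176)]
BOARD=[box(0,18,-180,180,0,220),box(-35,0,-175,-145,0,24),box(-35,0,145,175,0,24),box(-18,0,-170,170,88,148)]
def world(P,p):
    c,s=np.cos(p[2]),np.sin(p[2]); return P@np.array([[c,s,0],[-s,c,0],[0,0,1]])+[p[0],p[1],0]
def proj(X,n,ci=None):
    c=ci or bot.camera_info(n); f=210/np.tan(np.radians(c["fov_y"]/2))
    return cv2.projectPoints(np.ascontiguousarray(X,float),cv2.Rodrigues(c["R"])[0],c["t"],np.array([[f,0,c["cx"]],[0,f,c["cy"]],[0,0,1]]),c["D"])[0][:,0]
def mask(parts,p,n,ci,S=4):
    m=np.zeros((420*S,560*S),np.uint8)
    for b in parts: cv2.fillConvexPoly(m,cv2.convexHull((proj(world(b,p),n,ci)*S).astype(np.int32)),1)
    return cv2.resize(m.astype(np.float32),(560,420),interpolation=cv2.INTER_AREA)
def fit(parts,p0,masks,infos):
    def cost(p):
        t=0
        for n,M in masks.items():
            m=mask(parts,p,n,infos[n]); t+=1-np.minimum(m,M).sum()/np.maximum(m,M).sum()
        return t
    r=minimize(cost,p0,method="Nelder-Mead",options=dict(initial_simplex=np.array([p0]+[np.add(p0,d) for d in([.03,0,0],[0,.03,0],[0,0,.25])]),xatol=2e-4,fatol=1e-4))
    return r.x,r.fun
E
python3 - <<'E'
from h import *
inf={n:bot.camera_info(n) for n in("scene","top")}
im={n:bot.capture(n) for n in inf}
seed={"bin":{"scene":(263,215),"top":(310,208)},"board":{"scene":(392,300),"top":(152,190)}}
out={}
for th,parts,p0 in(("bin",BIN,[.58,-.06,1.4]),("board",BOARD,[.6,.3,1.6])):
    M={}
    for n in inf:
        L=bot.silhouettes(th,n); L.sort(key=lambda d:np.hypot(*np.subtract(d["pixel"],seed[th][n])))
        print(th,n,[(round(d["conf"],2),np.round(d["pixel"]).tolist(),int(d["pixels"].sum())) for d in L])
        M[n]=L[0]["pixels"].astype(np.float32)
    p,c=fit(parts,p0,M,inf); out[th]=p; print(th,p,c)
tiles=[]
for th,parts in(("bin",BIN),("board",BOARD)):
    for n in("scene","top"):
        I=cv2.resize(im[n],None,fx=4,fy=4,interpolation=cv2.INTER_CUBIC); 
        for b in parts:
            q=(proj(world(b,out[th]),n)*4+2).astype(int)
            for i in range(8):
                for j in(1,2,4):
                    if not i&j: cv2.line(I,tuple(map(int,q[i])),tuple(map(int,q[i|j])),(255,0,0),1)
        u,v=seed[th][n]; w,hh=(50,37.5) if th=="bin" else(100,75); u,v=int((u-w)*4),int((v-hh-(8 if th=="bin" else 0))*4)
        tiles.append(cv2.resize(I[v:v+int(8*hh),u:u+int(8*w)],(400,300)))
cv2.imwrite("pics/fit.png",np.vstack([np.hstack(tiles[:2]),np.hstack(tiles[2:])]))
E
```

```text
bin scene [(0.98, [268.0, 214.0], 3447), (0.8, [347.0, 216.0], 3573), (0.74, [248.0, 317.0], 1636), (0.86, [225.0, 118.0], 2709)]
bin top [(0.69, [243.0, 257.0], 2235), (0.82, [424.0, 288.0], 2565)]
bin [ 0.48011489 -0.16246809  2.06841627] 1.3458900451660156
board scene []Traceback (most recent call last):
  File "<stdin>", line 11, in <module>
IndexError: list index out of range
```

```bash
cat > fit.py <<'E'
from h import *
inf={n:bot.camera_info(n) for n in("scene","top")}
seed={"bin":{"scene":(263,215),"top":(310,208)},"board":{"scene":(392,300),"top":(152,190)}}
out={}
for th,parts,p0 in(("bin",BIN,[.58,-.06,1.4]),("board",BOARD,[.6,.3,1.6])):
    M={}
    for n in inf:
        for k in range(3):
            im=bot.capture(n)
            L=[d for d in bot.silhouettes(th,n) if np.hypot(*np.subtract(d["pixel"],seed[th][n]))<30]
            if L: M[n]=L[0]["pixels"].astype(np.float32);break
    p,c=fit(parts,p0,M,inf) if M else (np.array(p0),9); out[th]=p; print(th,list(M),p,c)
tiles=[]
for th,parts in(("bin",BIN),("board",BOARD)):
    for n in("scene","top"):
        im=cv2.imread(f"pics/{n}0.png")
        I=cv2.resize(im,None,fx=4,fy=4,interpolation=cv2.INTER_CUBIC)
        for b in parts:
            q=(proj(world(b,out[th]),n)*4+2).astype(int)
            for i in range(8):
                for j in(1,2,4):
                    if not i&j: cv2.line(I,tuple(map(int,q[i])),tuple(map(int,q[i|j])),(255,0,0),1)
        u,v=seed[th][n]; w,hh=(50,37.5) if th=="bin" else(120,90); u,v=int((u-w)*4),int((v-hh-(8 if th=="bin" else 0))*4)
        print(th,n,"crop origin",u/4,v/4,"scale",400/(2*w))
        tiles.append(cv2.resize(I[v:v+int(8*hh),u:u+int(8*w)],(400,300)))
cv2.imwrite("pics/fit.png",np.vstack([np.hstack(tiles[:2]),np.hstack(tiles[2:])]))
E
python3 fit.py
```

```text
bin ['scene', 'top'] [ 0.49049807 -0.14752303  2.92703226] 0.47079986333847046
board ['scene', 'top'] [0.51490676 0.24769706 1.64555845] 0.6437744498252869
bin scene crop origin 213.0 169.5 scale 4.0
bin top crop origin 260.0 162.5 scale 4.0
board scene crop origin 272.0 210.0 scale 1.6666666666666667
board top crop origin 32.0 100.0 scale 1.6666666666666667
```

View pics/fit.png

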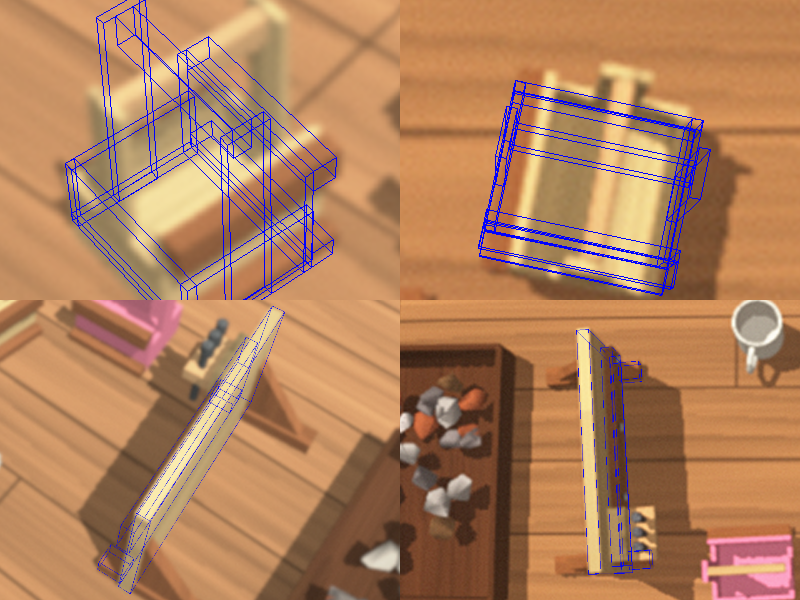

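```bash
cat > fit2.py <<'E'
from h import *
from scipy.optimize import least_squares
inf={n:bot.camera_info(n) for n in("scene","top")}
P=np.array([[0,-180,220],[18,-180,220],[0,180,220],[18,180,220]])/1e3
px={"scene":np.array([[351.8,340.2],[360.8,343],[434,214],[443,217.2]]),"top":np.array([[146,118],[138.2,118],[153.8,263.2],[145.4,263.8]])}
r=least_squares(lambda p:np.concatenate([(proj(world(P,p),n,inf[n])-px[n]).ravel() for n in inf]),[.55,.33,1.57])
print("board",r.x,np.round(r.fun,1))
out={"board":r.x}
M={}
for n,s in(("scene",(263,215)),("top",(310,208))):
    for k in range(3):
        bot.capture(n); L=[d for d in bot.silhouettes("bin",n) if np.hypot(*np.subtract(d["pixel"],s))<30]
        if L: M[n]=L[0]["pixels"].astype(np.float32);break
best=min((fit(BIN,p0,M,inf) for p0 in([.5,-.16,1.45],[.52,-.13,1.3],[.48,-.15,1.5])),key=lambda t:t[1])
out["bin"]=best[0];print("bin",list(M),best)
np.save("pose.npy",out,allow_pickle=True)
seed={"bin":{"scene":(263,215),"top":(310,208)},"board":{"scene":(392,300),"top":(152,190)}}
tiles=[]
for th,parts in(("bin",BIN),("board",BOARD)):
    for n in("scene","top"):
        I=cv2.resize(cv2.imread(f"pics/{n}0.png"),None,fx=4,fy=4,interpolation=cv2.INTER_CUBIC)
        for b in parts:
            q=(proj(world(b,out[th]),n)*4+2).astype(int)
            for i in range(8):
                for j in(1,2,4):
                    if not i&j: cv2.line(I,tuple(map(int,q[i])),tuple(map(int,q[i|j])),(255,0,0),1)
        u,v=seed[th][n]; w,hh=(56,42) if th=="bin" else(120,90); u,v=int((u-w)*4),int((v-hh)*4)
        tiles.append(cv2.resize(I[v:v+int(8*hh),u:u+int(8*w)],(400,300)))
cv2.imwrite("pics/fit2.png",np.vstack([np.hstack(tiles[:2]),np.hstack(tiles[2:])]))
E
python3 fit2.py
```

```text
board [0.51655501 0.24678303 1.64592081] [ 0.7 -2.6  0.1 -0.4  0.2 -0.7 -1.4 -0.3 -1.  -1.6 -0.4 -1.  -1.4 -0.4
 -0.4 -0.5]
bin ['scene', 'top'] (array([ 0.47895956, -0.15028433,  1.37587935]), np.float64(0.10768890380859375))
```

View pics/fit2.png

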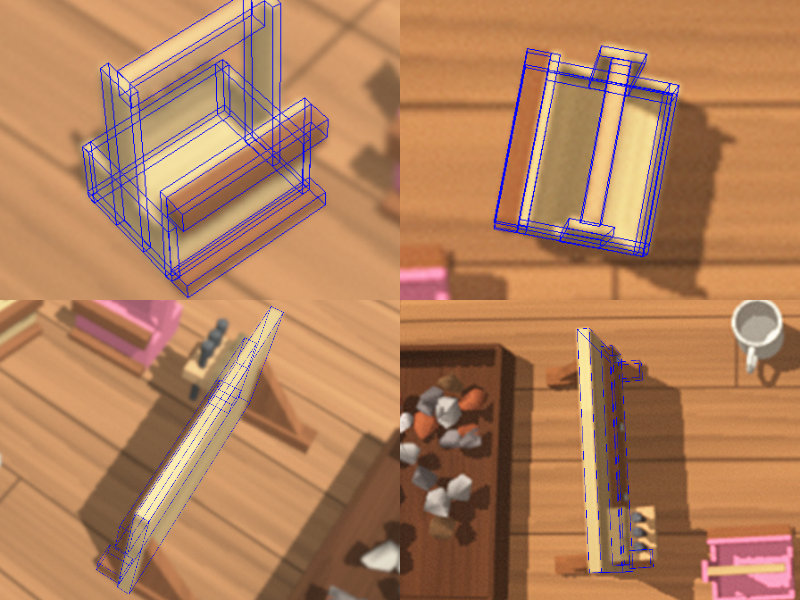

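The overlay confirms it: the wood-coloured bin matches the model in both views, with its brown strips towards the board, and the board fits as well. I'll now work out the moves.

```bash
cat >> h.py <<'E'
def plan(t,yaw=None):
    from scipy.spatial.transform import Rotation as Ro
    s=bot.observe(); R=Ro.from_quat(s["tcp_rot"]).as_matrix()
    d=R.T@(np.array(t)-s["position"])/.2
    a=np.arctan2(R[1,1],R[0,1]); tw=0 if yaw is None else -((yaw-a+np.pi/2)%np.pi-np.pi/2)/(np.pi/2)
    print("pos",np.round(s["position"],4),"tooly",round(a,3),"tilt",round(np.degrees(np.arccos(-R[2,2])),2),"lin",np.round(d,3),"twist",round(tw,3),"F",np.round(s["ft_force"],1),"w",round(float(s["grip_width"])*88,1),"gf",s["gripper_force"],"j",np.round(s["joint_pos"],2),"t",round(s["time"],2))
E
python3 -c "
from h import *
plan([.479,-.150,.223],1.376)"
```

```text
pos [ 0.2776 -0.6153  0.2227] tooly -1.147 tilt 0.0 lin [ 1.875 -1.707 -0.002] twist 0.394 F [-0.3 -0.4  0.3] w 88.1 gf 0.0 j [ 1.04  0.48  0.02  1.56 -0.01  1.11 -0.08] t 0.95
```

```bash
python3 -m inch '{"linear":[[0.2,-0.18,0],[0.4,-0.36,0],[0.6,-0.54,0],[0.8,-0.71,0],[0.94,-0.85,0]],"twist":[0.05,0.1,0.2,0.3,0.394]}' 1 12; python3 -c "
from h import *
plan([.479,-.150,.223],1.376)"
```

```text
time: 1.58
position: [0.3803, -0.3807, 0.2229]
tcp_rot: [0.995, -0.099, 0.0, -0.0]
ft_force: [0.0, 0.5, -0.1]
grip_width: 0.995
gripper_force: 0.0
pos [ 0.3803 -0.3807  0.2229] tooly -1.769 tilt 0.04 lin [ 0.257 -1.228 -0.   ] twist -0.002 F [ 0.   0.5 -0.1] w 87.6 gf 0.0 j [ 0.63  0.25  0.04  1.89 -0.01  1.   -1.09] t 1.57
```

```bash
python3 -m inch '{"linear":[[0.06,-0.25,0],[0.12,-0.5,0],[0.18,-0.75,0],[0.22,-1.0,0],[0.22,-1.0,0]],"twist":[0,0,0,0,0]}'; python3 - <<'E'
from h import *
plan([.479,-.150,.223],1.376)
im=bot.capture("wrist");c=bot.camera_info("wrist")
p=[.479,-.150,1.376]
for b in BIN:
    q=proj(world(b,p),"wrist",c)
    for i in range(8):
        for j in(1,2,4):
            if not i&j and abs(q[[i,i|j]]).max()<2000: cv2.line(im,tuple(map(int,q[i])),tuple(map(int,q[i|j])),(255,0,0),1)
cv2.imwrite("pics/w1.png",im); print(-c["R"].T@c["t"],c["R"][2])
E
```

```text
time: 2.2
position: [0.4627, -0.1912, 0.223]
tcp_rot: [0.996, -0.094, 0.0, -0.001]
ft_force: [-0.4, -1.0, -0.1]
grip_width: 0.998
gripper_force: 0.0
pos [ 0.4627 -0.1912  0.223 ] tooly -1.758 tilt 0.09 lin [ 0.042 -0.217  0.   ] twist 0.005 F [-0.4 -1.  -0.1] w 87.8 gf 0.0 j [ 0.35  0.19 -0.09  1.96  0.02  0.99 -1.51] t 2.2
[ 0.54389632 -0.21039328  0.38514919] [-0.29720615  0.05796071 -0.9530525 ]
```

View pics/w1.png

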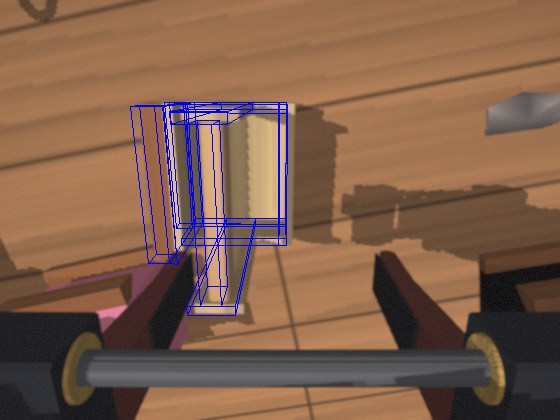

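The wrist view shows the bar at about (215,210). That's a few pixels right of my overlay, or about 3 mm, so I'll correct for it and go down.

```bash
python3 -m inch '{"linear":[[0.04,-0.202,0],[0.04,-0.202,0],[0.04,-0.202,0.17],[0.04,-0.202,0.34],[0.04,-0.202,0.34]],"twist":[0,0,0,0,0]}';  python3 -c "
from h import *
plan([.479,-.153,.155],1.376)"
```

```text
time: 2.88
position: [0.4742, -0.1587, 0.1528]
tcp_rot: [0.995, -0.099, -0.003, 0.0]
ft_force: [-0.6, -0.9, 0.1]
grip_width: 1.001
gripper_force: 0.0
pos [ 0.4742 -0.1587  0.1528] tooly -1.768 tilt 0.3 lin [ 0.018 -0.033 -0.011] twist -0.002 F [-0.6 -0.9  0.1] w 88.1 gf 0.0 j [ 0.29  0.28 -0.11  2.03  0.04  0.84 -1.61] t 2.88
```

```bash
python3 -m inch '{"linear":[[0,0,0],[0,0,0]],"twist":[0,0]}' -0.2 12;  python3 -c "
from h import *
plan([.479,-.153,.155],1.376)"
```

```text
time: 3.12
position: [0.4776, -0.158, 0.1561]
tcp_rot: [0.995, -0.098, 0.001, 0.0]
ft_force: [0.1, -0.3, -0.4]
grip_width: 0.807
gripper_force: 0.0
pos [ 0.4776 -0.158   0.1561] tooly -1.767 tilt 0.15 lin [ 0.002 -0.026  0.006] twist -0.001 F [ 0.1 -0.3 -0.4] w 71.0 gf 0.0 j [ 0.29  0.28 -0.11  2.02  0.04  0.84 -1.61] t 3.12
```

```bash
python3 -m inch '{"linear":[[0,-0.015,0],[0,-0.025,0],[0,-0.025,0.005],[0,-0.025,0.005],[0,-0.025,0.005]],"twist":[0,0,0,0,0]}' -1 12; python3 -m inch '{"linear":[[0,0,0],[0,0,0]],"twist":[0,0]}';  python3 -c "
from h import *
plan([.479,-.153,.155],1.376)"
```

```text
time: 3.75
position: [0.4776, -0.1524, 0.1536]
tcp_rot: [0.995, -0.097, -0.0, 0.0]
ft_force: [0.1, 0.1, -0.6]
grip_width: 0.243
gripper_force: 0.0
time: 4.0
position: [0.4774, -0.1523, 0.1534]
tcp_rot: [0.995, -0.097, -0.0, -0.0]
ft_force: [0.1, -0.3, -1.3]
grip_width: 0.157
gripper_force: 12.0
pos [ 0.4774 -0.1523  0.1534] tooly -1.766 tilt 0.03 lin [ 0.009  0.002 -0.008] twist -0.0 F [ 0.1 -0.3 -1.3] w 13.8 gf 11.999974250793457 j [ 0.28  0.28 -0.12  2.03  0.04  0.84 -1.62] t 4.0
```

```bash
python3 -m inch '{"linear":[[0,0,-0.05],[0,0,-0.2],[0,0,-0.4],[0,0,-0.6],[0,0,-0.65]],"twist":[0,0,0,0,0]}' - 15; python3 -c "
from h import *
n=np.array([np.cos(1.646),np.sin(1.646)])
bay=np.array([.5614,.25]); t=bay-.150*n
print(t)
plan([*t,.284],1.646)"
```

```text
time: 4.62
position: [0.4789, -0.1527, 0.2864]
tcp_rot: [0.995, -0.097, 0.002, 0.0]
ft_force: [0.1, 0.1, -3.4]
grip_width: 0.158
gripper_force: 15.0
[0.57266992 0.10042397]
pos [ 0.4789 -0.1527  0.2864] tooly -1.766 tilt 0.29 lin [ 0.214 -1.332  0.013] twist -0.172 F [ 0.1  0.1 -3.4] w 13.9 gf 14.999637454748154 j [ 0.29  0.14 -0.12  1.88  0.02  1.13 -1.6 ] t 4.62
```

```bash
python3 -m inch '{"linear":[[0.02,-0.08,0],[0.05,-0.25,0],[0.09,-0.45,0],[0.12,-0.65,0],[0.15,-0.85,0]],"twist":[-0.02,-0.06,-0.1,-0.14,-0.172]}';python3 -c "
from h import *
plan([.5727,.1004,.284],1.646)"
```

```text
time: 5.25
position: [0.5393, 0.0112, 0.2812]
tcp_rot: [0.999, 0.04, -0.002, -0.0]
ft_force: [1.5, -0.3, -2.8]
grip_width: 0.161
gripper_force: 15.0
pos [0.5393 0.0112 0.2812] tooly -1.492 tilt 0.22 lin [ 0.202 -0.431 -0.014] twist 0.003 F [ 1.5 -0.3 -2.8] w 14.2 gf 14.999263733625412 j [ 0.09  0.22 -0.26  1.79  0.06  1.14 -1.68] t 5.25
```

```bash
python3 -m inch '{"linear":[[0,0,0],[0,0,0]],"twist":[0,0]}' >/dev/null;python3 -c "
from h import *
plan([.5727,.1004,.284],1.646)"
```

```text
pos [0.5391 0.0089 0.2818] tooly -1.494 tilt 0.19 lin [ 0.202 -0.443 -0.012] twist 0.001 F [-0.1 -0.3 -2.9] w 14.1 gf 14.99951183795929 j [ 0.09  0.22 -0.26  1.79  0.06  1.14 -1.68] t 5.5
```

```bash
python3 -m inch '{"linear":[[0.04,-0.08,0],[0.1,-0.2,0],[0.16,-0.32,0],[0.2,-0.43,-0.01],[0.2,-0.44,-0.01]],"twist":[0,0,0,0,0]}' >/dev/null;python3 -m inch '{"linear":[[0,0,0],[0,0,0]],"twist":[0,0]}' >/dev/null; python3 - <<'E'
from h import *
plan([.5727,.1004,.284],1.646)
im=[]
o=np.load("pose.npy",allow_pickle=True).item()["board"]
for n in("wrist","scene"):
    I=bot.capture(n);c=bot.camera_info(n)
    for b in BOARD:
        q=proj(world(b,o),n,c)
        for i in range(8):
            for j in(1,2,4):
                if not i&j and abs(q[[i,i|j]]).max()<2000: cv2.line(I,tuple(map(int,q[i])),tuple(map(int,q[i|j])),(255,0,0),1)
    im.append(I)
sc=cv2.resize(im[1][130:380,260:480],(528,600))[:, :]
cv2.imwrite("pics/w2.png",np.hstack([cv2.resize(im[0],(448,336)),cv2.resize(im[1][100:380,250:543],(352,336))]))
c=bot.camera_info("wrist");print(c)
E
```

```text
pos [0.5732 0.0979 0.2856] tooly -1.498 tilt 0.04 lin [-0.002 -0.013  0.008] twist -0.001 F [-0.3 -0.2 -2.9] w 14.3 gf 14.999730437994003 j [-0.04  0.29 -0.3   1.69  0.09  1.17 -1.86] t 6.38
{'fov_y': 59.38178808519071, 'cx': 283.1377131975396, 'cy': 208.83356039153128, 'D': array([-0.01492369,  0.        ,  0.        ,  0.        ,  0.        ]), 'R': array([[ 7.28317055e-02, -9.97344220e-01,  2.22860646e-04],
       [-9.50400781e-01, -6.93358791e-02,  3.03201074e-01],
       [-3.02380386e-01, -2.22944582e-02, -9.52926576e-01]]), 't': array([0.05548023, 0.49565857, 0.62776062])}
```

View pics/w2.png

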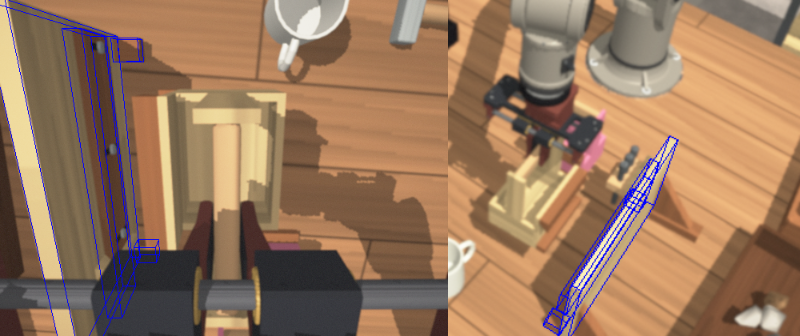

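```bash
python3 -m inch '{"linear":[[0,-0.05,0.04],[0,-0.12,0.1],[0,-0.2,0.15],[0,-0.25,0.16],[0,-0.27,0.16]],"twist":[0,0,0,0,0]}' >/dev/null;python3 -m inch '{"linear":[[0,0,0],[0,0,0]],"twist":[0,0]}' >/dev/null; python3 - <<'E'
from h import *
n=np.array([np.cos(1.646),np.sin(1.646)])
plan([*(np.array([.5614,.25])-.086*n),.2535],1.646)
E
```

```text
pos [0.5696 0.1526 0.254 ] tooly -1.497 tilt 0.04 lin [-0.004 -0.059  0.003] twist -0.001 F [-1.3 -0.3 -2.3] w 14.4 gf 14.999695122241974 j [-0.12  0.33 -0.32  1.71  0.11  1.12 -1.96] t 7.35
```

```bash
for i in 1; do python3 -m inch '{"linear":[[0,-0.02,0],[0,-0.04,0],[0,-0.04,0]],"twist":[0,0,0]}'; done; python3 -m inch '{"linear":[[0,-0.015,0],[0,-0.025,0],[0,-0.025,0]],"twist":[0,0,0]}';python3 -m inch '{"linear":[[0,-0.015,0],[0,-0.03,0],[0,-0.03,0]],"twist":[0,0,0]}'
```

```text
time: 7.72
position: [0.5686, 0.1618, 0.2537]
tcp_rot: [0.999, 0.038, 0.0, -0.0]
ft_force: [-0.2, -0.1, -3.1]
grip_width: 0.156
gripper_force: 15.0
time: 8.1
position: [0.5685, 0.1653, 0.2537]
tcp_rot: [0.999, 0.037, 0.0, 0.001]
ft_force: [0.6, -2.0, -1.2]
grip_width: 0.162
gripper_force: 15.0
time: 8.48
position: [0.5679, 0.1724, 0.2537]
tcp_rot: [0.999, 0.038, 0.0, 0.0]
ft_force: [1.1, -2.9, -0.8]
grip_width: 0.165
gripper_force: 15.2
```

```bash
python3 -m inch '{"linear":[[0,-0.02,0],[0,-0.04,0],[0,-0.04,0]],"twist":[0,0,0]}'; python3 -m inch '{"linear":[[0,-0.02,0],[0,-0.04,0],[0,-0.04,0]],"twist":[0,0,0]}'; python3 - <<'E'
from h import *
plan([.5614,.25,.25],1.646)
w=bot.capture("wrist");s=bot.capture("scene")
cv2.imwrite("pics/w3.png",np.hstack([cv2.resize(w[50:400,:400],(480,420)),cv2.resize(s[160:360,270:420],(315,420))]))
E
```

```text
time: 8.85
position: [0.5671, 0.1808, 0.2536]
tcp_rot: [0.999, 0.038, -0.0, -0.0]
ft_force: [-0.7, -3.0, -1.6]
grip_width: 0.176
gripper_force: 15.4
time: 9.22
position: [0.5665, 0.1887, 0.2536]
tcp_rot: [0.999, 0.038, -0.0, -0.0]
ft_force: [1.1, -2.9, -1.8]
grip_width: 0.192
gripper_force: 15.5
pos [0.5665 0.1887 0.2536] tooly -1.495 tilt 0.02 lin [-0.002 -0.307  0.018] twist 0.0 F [ 1.1 -2.9 -1.8] w 16.9 gf 15.47508493065834 j [-0.17  0.34 -0.33  1.7   0.12  1.12 -2.03] t 9.22
```

View pics/w3.png

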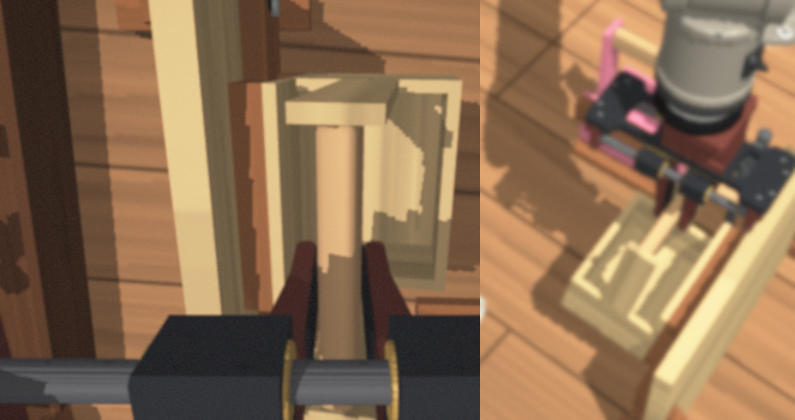

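The bin is leaning about 0.16 rad, with its strip past the crest. I'll lower it and feel for contact.

```bash
for i in 1; do python3 -m inch '{"linear":[[0,0,0.015],[0,0,0.03],[0,0,0.03]],"twist":[0,0,0]}';  done; python3 -m inch '{"linear":[[0,0,0.015],[0,0,0.015]],"twist":[0,0]}'; python3 -m inch '{"linear":[[0,0,0.015],[0,0,0.015]],"twist":[0,0]}'
```

```text
time: 9.7
position: [0.5664, 0.1881, 0.2471]
tcp_rot: [0.999, 0.038, -0.0, 0.0]
ft_force: [-0.0, -2.5, -4.3]
grip_width: 0.188
gripper_force: 15.2
time: 9.95
position: [0.5665, 0.1881, 0.2443]
tcp_rot: [0.999, 0.038, -0.0, 0.0]
ft_force: [1.0, -1.7, -3.6]
grip_width: 0.189
gripper_force: 15.2
time: 10.2
position: [0.5665, 0.1881, 0.2413]
tcp_rot: [0.999, 0.038, -0.0, 0.0]
ft_force: [0.1, -2.4, -3.9]
grip_width: 0.187
gripper_force: 15.2
```

```bash
python3 -m inch '{"linear":[[0,0,0.015],[0,0,0.015]],"twist":[0,0]}'; python3 -m inch '{"linear":[[0,0,0.015],[0,0,0.015]],"twist":[0,0]}';python3 -m inch '{"linear":[[0,0,0.015],[0,0,0.015]],"twist":[0,0]}'
```

```text
time: 10.45
position: [0.5665, 0.188, 0.2383]
tcp_rot: [0.999, 0.038, -0.0, 0.0]
ft_force: [1.2, -2.6, -2.7]
grip_width: 0.185
gripper_force: 15.2
time: 10.7
position: [0.5661, 0.1888, 0.235]
tcp_rot: [0.999, 0.038, -0.001, -0.0]
ft_force: [1.6, 0.0, -5.8]
grip_width: 0.183
gripper_force: 14.4
time: 10.95
position: [0.5665, 0.188, 0.2324]
tcp_rot: [0.999, 0.037, -0.0, 0.0]
ft_force: [0.1, -2.5, -4.5]
grip_width: 0.173
gripper_force: 14.6
```

```bash
python3 -m inch '{"linear":[[0,0,0.01],[0,0,0.01]],"twist":[0,0]}'
```

```text
time: 11.2
position: [0.5668, 0.1878, 0.2307]
tcp_rot: [0.999, 0.037, 0.0, 0.0]
ft_force: [0.5, -2.9, -1.3]
grip_width: 0.171
gripper_force: 14.5
```

Contact changed at TCP z of about 0.235: the spacer has cleared the cleat and the strip is settling on the slope. I'll ease it out to level while lowering.

```bash
python3 -m inch '{"linear":[[0,0.01,0],[0,0.015,0.005],[0,0.015,0.005]],"twist":[0,0,0]}'; python3 -c "
from h import *
plan([.5614,.25,.25],1.646)"; python3 -m inch '{"linear":[[0,0.005,0.005],[0,0.01,0.005],[0,0.01,0.005]],"twist":[0,0,0]}';  python3 -c "
from h import *
plan([.5614,.25,.25],1.646)"
```

```text
time: 11.58
position: [0.5669, 0.185, 0.2296]
tcp_rot: [0.999, 0.037, -0.0, 0.0]
ft_force: [-0.2, -2.6, -2.9]
grip_width: 0.169
gripper_force: 14.7
pos [0.5669 0.185  0.2296] tooly -1.496 tilt 0.0 lin [-0.003 -0.326 -0.102] twist -0.0 F [-0.2 -2.6 -2.9] w 14.9 gf 14.748694449663162 j [-0.16  0.36 -0.33  1.72  0.13  1.08 -2.03] t 11.57
time: 11.95
position: [0.567, 0.1833, 0.2286]
tcp_rot: [0.999, 0.038, -0.0, -0.0]
ft_force: [-0.0, -0.8, -2.6]
grip_width: 0.16
gripper_force: 14.9
pos [0.567  0.1833 0.2286] tooly -1.496 tilt 0.01 lin [-0.003 -0.335 -0.107] twist -0.0 F [-0.  -0.8 -2.6] w 14.1 gf 14.86941084265709 j [-0.16  0.36 -0.33  1.73  0.13  1.07 -2.03] t 11.95
```

```bash
python3 -m inch '{"linear":[[0,0,0.01],[0,0,0.01]],"twist":[0,0]}'; python3 -m inch '{"linear":[[0,0,0.01],[0,0,0.01]],"twist":[0,0]}'
```

```text
time: 12.2
position: [0.5671, 0.183, 0.2266]
tcp_rot: [0.999, 0.037, 0.0, 0.0]
ft_force: [0.3, -1.1, -2.0]
grip_width: 0.164
gripper_force: 14.9
time: 12.45
position: [0.567, 0.1831, 0.2245]
tcp_rot: [0.999, 0.038, -0.0, -0.0]
ft_force: [0.1, -1.5, -2.6]
grip_width: 0.164
gripper_force: 14.9
```

```bash
python3 -m inch '{"linear":[[0,0,0.01],[0,0,0.01]],"twist":[0,0]}'
```

```text
time: 12.7
position: [0.567, 0.1831, 0.2225]
tcp_rot: [0.999, 0.038, -0.0, 0.0]
ft_force: [-0.0, -1.4, -1.8]
grip_width: 0.162
gripper_force: 14.9
```

```bash
python3 -m inch '{"linear":[[0,0,0.01],[0,0,0.01]],"twist":[0,0]}'|sed -n '2p;4,5p'; python3 -m inch '{"linear":[[0,0,0.01],[0,0,0.01]],"twist":[0,0]}'|sed -n '2p;4,5p'
```

```text
position: [0.567, 0.1831, 0.2205]
ft_force: [0.7, -1.9, -2.0]
grip_width: 0.164
position: [0.5673, 0.1824, 0.2187]
ft_force: [-0.3, -4.2, -0.1]
grip_width: 0.163
```

```bash
python3 -m inch '{"linear":[[0,0,0.01],[0,0,0.01]],"twist":[0,0]}'|sed -n '2p;4,5p'
```

```text
position: [0.5674, 0.1817, 0.2176]
ft_force: [-2.3, -7.7, 6.5]
grip_width: 0.156
```

```bash
python3 -m inch '{"linear":[[0,0.005,0],[0,0.01,0],[0,0.01,0]],"twist":[0,0,0]}'|sed -n '2p;4,5p'; python3 - <<'E'
from h import *
plan([.5614,.25,.25],1.646); print(bot.observe()["torque"])
w=bot.capture("wrist");s=bot.capture("top")
cv2.imwrite("pics/w4.png",np.hstack([cv2.resize(w[0:420,60:420],(450,525)),cv2.resize(s[110:270,120:227],(350,525),interpolation=cv2.INTER_CUBIC)]))
E
```

```text
position: [0.5675, 0.1817, 0.2176]
ft_force: [-1.7, -3.1, 5.7]
grip_width: 0.159
pos [0.5675 0.1817 0.2176] tooly -1.496 tilt 0.08 lin [-0.004 -0.343 -0.162] twist 0.0 F [-1.7 -3.1  5.7] w 14.0 gf 15.002290159463882 j [-0.16  0.37 -0.33  1.74  0.13  1.05 -2.03] t 13.82
[-0.94215205  0.41509586 -0.04096864]
```

View pics/w4.png

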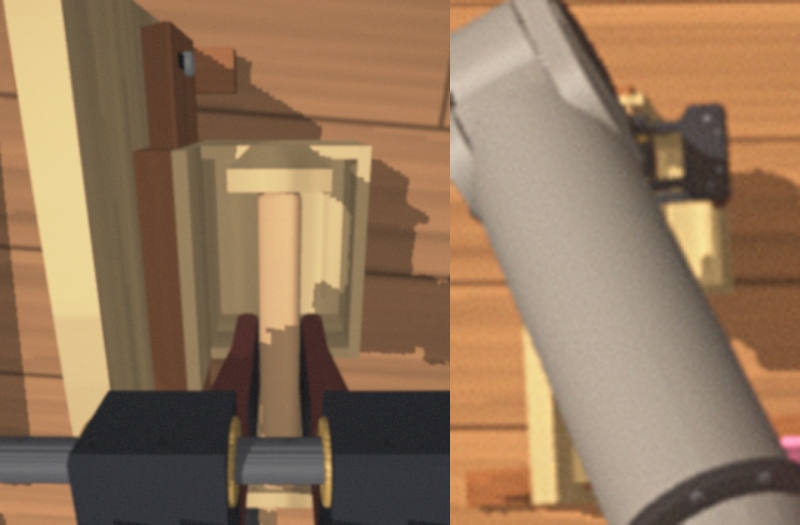

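It looks seated: level, bar 68.5 mm from the board, and held in the V. I'll relax the preload, then let go.

```bash
python3 -m inch '{"linear":[[0,0.003,-0.003],[0,0.006,-0.006],[0,0.006,-0.006]],"twist":[0,0,0]}'|sed -n '2p;4,5p'; python3 -m inch '{"linear":[[0,0,0],[0,0,0]],"twist":[0,0]}' - 3|sed -n '2p;4,6p'
```

```text
position: [0.5671, 0.1813, 0.2177]
ft_force: [0.1, 2.4, -1.6]
grip_width: 0.16
position: [0.567, 0.181, 0.2178]
ft_force: [0.6, 3.7, -0.9]
grip_width: 0.16
gripper_force: 3.0
```

```bash
python3 -m inch '{"linear":[[0,-0.005,0.002],[0,-0.006,0.002]],"twist":[0,0]}'|sed -n '2p;4,6p'; python3 -m inch '{"linear":[[0,0,0],[0,0,0],[0,0,0],[0,0,0]],"twist":[0,0,0,0]}' -0.2|sed -n '2p;4,6p'
```

```text
position: [0.5672, 0.1811, 0.2177]
ft_force: [-0.8, 1.9, 1.9]
grip_width: 0.162
gripper_force: 3.0
position: [0.5672, 0.1809, 0.2174]
ft_force: [-0.3, 0.5, -1.2]
grip_width: 0.401
gripper_force: 0.0
```

Now I'll retreat straight up, then away, and check from the scene and wrist cameras.

```bash
python3 -m inch '{"linear":[[0,0,-0.06],[0,0,-0.15],[0,0,-0.3],[0,0,-0.45],[0,0,-0.5]],"twist":[0,0,0,0,0]}'|sed -n '2p;4,6p';python3 -m inch '{"linear":[[0,0.2,0],[0,0.4,0],[0,0.6,0],[0,0.8,0],[0,0.8,0]],"twist":[0,0,0,0,0]}'|sed -n '2p;4,6p';python3 -m inch '{"linear":[[0,0,0],[0,0,0]],"twist":[0,0]}' >/dev/null; python3 - <<'E'
from h import *
o=np.load("pose.npy",allow_pickle=True).item()["board"]
ny=world(np.array([[-.068,-.045,0]]),o)[0]; p=[ny[0],ny[1],o[2]]; print("expected bin",p)
T=[]
for n in("wrist","scene"):
    I=bot.capture(n);c=bot.camera_info(n)
    I=cv2.resize(I,None,fx=3,fy=3,interpolation=cv2.INTER_CUBIC)
    for k in(5,6,7):
        q=proj(world(BIN[k]+[0,0,.0642],p),n,c)*3
        for i in range(8):
            for j in(1,2,4):
                if not i&j and abs(q[[i,i|j]]).max()<5000: cv2.line(I,tuple(map(int,q[i])),tuple(map(int,q[i|j])),(255,0,0),1)
    T.append(I)
w=cv2.resize(T[0],(560,420)); s=T[1][450:1080,780:1320]
cv2.imwrite("pics/end.png",np.hstack([cv2.resize(w,(440,330)),cv2.resize(s,(360,420))[:330]]))
print(-c["R"].T@c["t"])
E
```

```text
position: [0.5682, 0.1817, 0.3208]
ft_force: [0.7, -0.7, -0.6]
grip_width: 0.4
gripper_force: 0.0
position: [0.5792, 0.0172, 0.3171]
ft_force: [0.6, 0.8, -0.0]
grip_width: 0.402
gripper_force: 0.0
expected bin [np.float64(0.5665317529935294), np.float64(0.1823522468712418), np.float64(1.645920812930748)]
[1.12600693 0.43704707 1.14817576]
```

View pics/end.png

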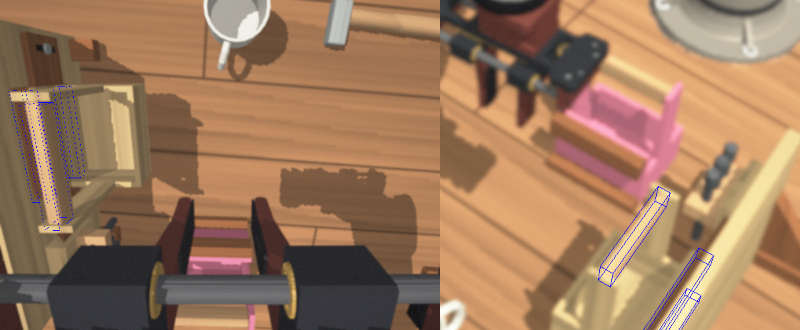

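The bin hangs where expected, with the bar overlay matching in both views. It's level and the robot is clear of everything, so I'm handing in.

```bash
python3 -c "
from rig import bot
print(bot.hand_in())"
```

```text
the job is handed in; nothing more can be done
None
```

The bin hangs level on the cleat at the middle of the free stretch, its back against the board as far as the cameras and contact forces show. I let go only once it was seated, and the job is handed in at about 16 s of the 64 s allowed; no verdict came back.

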